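# Run down a wing screw with fingertip strokes to clamp a block

### The arm

A 6-joint arm with a two-finger parallel gripper is mounted at the origin on a cart in front of the work surface, level with it; the furniture and walls round the work are solid. World frame = base frame: x ahead of the robot, y to its left, z up, the work surface at z = 0. Lengths are in m, angles in rad, forces in N, time in s.
With the tool pointing down it reaches from about 0.275 to 0.725 m from the base axis. Payload 5.6 kg.
Tool frame: the origin (TCP) lies on the centre line of the jaws, within the pads' length; the fingertips stand 14 mm ahead of it and the grasp point (between the pads) lies 5 mm behind it; z points along the fingers, y is the line along which they close (so a half turn about z gives the same grasp; the last joint's range is limited). The gripper opens to 85 mm and grips with 20 to 120 N. Pads are 22 mm wide; open, the fingers measure 114 mm over their backs; the gripper's body (76 mm by 85 mm) begins 54 mm behind the grasp point. The pads swing forward as they close: fully open they stand 13 mm farther back than shut.
Start: joints at [1.397, 0.255, 0.108, 0, -1.424, -0.285], TCP at [0.244, 0.493, 0.245] pointing down, gripper open.
Joint ranges: [-2.95, 2.95], [-1.21, 1.97], [-1.09, 1.5], [-2.87, 1.71], [-2.94, -0.07], [-3.05, 3.05]. Speed limits (rad/s): [2.57, 2.57, 3.14, 3.14, 3.14, 3.14].

### API

Orientations are given as a unit quaternion [x, y, z, w].
In Python, from rig import bot gives the robot as it stands.
- The arm moves only by the tool drive_tool, never from a script. Its argument "rows" is a list of rows, each an object of numbers: "jaw": the gripper command: -1 is fully open, 1 is shut, values between are in proportion; "x", "y", "z": the shift along the tool's x, y, z normalised to -1 to 1, where 1 is 40 mm; "ax", "ay", "az": the turn, a rotation vector about the tool's x, y, z normalised to -1 to 1, where 1 is 8 degrees. In form: [{"jaw": .., "x": .., "y": .., "z": .., "ax": .., "ay": .., "az": ..}, ...]. A call has exactly 8 rows; each row shifts and turns the commanded pose from where the row before left it, along the tool's axes as they then stand; what a row does not reach is not made up. A row lasts 1/10 s, in which the tool goes at most 50 mm and 8.59 degrees, less where a joint would pass 70% of its speed; a pose out of reach is approached as far as the arm can. A call with a number of a shift or a turn outside -1 to 1 is refused whole. A call with a gripper value outside its range is refused whole. The fingers move at their own pace and stop on an object; "force" is the grip in N (left out, the last holds). Time passes only in rows, so rows that do not move let the fingers close, or fill a call up. It gives the time, the measured TCP pose, the force, the opening and the grip force at its end, in the units of the state.
- bot.state(): the state, without advancing time (a new reading comes with each control period).
- bot.get_image(name): name is "scene" or "top"; returns a dict with "pixels" (480x640x3 uint8, red, green, blue), "range_z" (480x640 float32, m along the optical axis (not along the pixel's ray), 0 where there is no reading), "fx", "fy", "cx", "cy" (pixels), "rvec" (rotation vector, rad) and "tvec" (3), from world to camera coordinates, as OpenCV has them. Camera axes: x right, y down, z forward; pixel columns grow to the right and rows downward; lengths in m; the calibration is good to about 2 mm. A picture is of the moment at which its call begins.
- bot.sign_off(): hands the job in; it is judged then, once.
The state is a dict: "time_s": time; "joint_positions": joint angles; "joint_velocities": joint speeds; "joint_efforts": joint torques, N m; "eef_pos": TCP position; "ee_rot": TCP orientation; "ft_force": force on the tool from outside, world axes, zero at the start; "torque": the same for the moment, N m; "grip_width": finger opening in m; "grip_force": force on a finger pad.
Only numpy, scipy, OpenCV 4.12 (cv2) and the standard library are available. Lean on these libraries where they do the work, as an engineer would, in place of code of your own. Each camera call takes 0.05 s, during which the arm holds its last target. There are 200 camera calls.

### The job

Tighten the clamp on the aluminium block: with a fingertip, push the wings of the brass wing screw round clockwise (seen from above), stroke after stroke, until the blue strap's pad is down on the block and the screw comes to its stop. Only push the wings, gently; do not grip the screw, and neither lift nor shift the block or anything else on the worktop. Then take the hand away.

Things in the scene. Friction and masses are not known exactly. Their poses are not given: they have to be found in the camera images.
- clamp_jig: clamp jig fixed to the worktop: dark steel base 164 (x) x 84 (y) x 12 mm; origin on the worktop under the wing screw's axis, the centre of the base; z up. The blue strap runs along x; the block lies at x = -48 mm between low fences. A steel guide pin at x = +42 mm reaches 60 mm above the worktop; only the wing screw stands higher
- clamp_strap: blue strap, 126 x 26 x 10 mm, with a round brass pad under its nose; origin at its underside on the screw axis, 45 mm above the worktop when fully loose, 38 mm when down on the block. It only slides up and down and follows the wing screw, 8 mm per full turn; pushing on it does not move it
- wing_screw (a joint): turn of the wing screw, rad: 0 fully loose, grows as it is turned clockwise seen from above. Starts between 0 and 2.2. The pad meets the block at about 5.75; firm stop (tight) at 6.0. Light friction, 0.04 to 0.06 N m (about 2 N at a wing); it stays where it is left. At 0 one wing points along the jig's +x
- wing_head: brass head of the wing screw: round hub 22 mm across with two opposite upright round ears (wings), each 34 mm across and 6 mm thick, 4 to 38 mm from the axis. Origin on it at the strap's top, 55 mm above the worktop when loose, 48 mm when tight; x points out along one wing. Above the origin the hub ends at 18 mm, the wings span 8 to 42 mm, broadest at 25 mm
- hub_top (a point): centre of the hub's flat top, on the screw axis, 18 mm above wing_head's origin, 24 mm below the tops of the wings. A fingertip 3 to 10 mm above this height meets nothing but the wings
- wing_tip (a point): outermost point of one of the two wings, 38 mm from the screw axis and 7 mm above the top of the hub; the other wing is opposite. The head is sprung on the screw: at the stop the wings still give, 0.6 N m per rad, and spring back when let go
- work_block: loose aluminium block 50 x 48 x 22 mm with two drilled holes, lying on the jig's base under the strap's nose (base top 12 mm, block top 34 mm above the worktop); origin at the centre of its underside
- jar: clear plastic jar of screws with a white lid, 58 mm across, 68 mm tall; origin at the centre of its underside. A bystander, standing loose beside the jig
- marker: black marker pen, 16 mm thick, 132 mm long, lying loose beside the jig; origin on the worktop below the pen, 66 mm from one end, long axis = its y. A bystander
- tin_pink: short pink tin, 66 mm across, 64 mm tall; origin at the centre of its underside. A bystander, loose
- measure: yellow and black tape measure, 40 x 76 x 64 mm; origin at the centre of its underside. A bystander, loose
- wire_spool: black spool of copper wire standing on its flange, 80 x 71 x 50 mm; origin at the centre of its underside. A bystander, loose
Things that resemble listed ones, but are neither listed nor needed, are in the scene too. Of the things like the work_block, leave any that is purple; of the rest the smaller one is meant.

How it is judged:
By the outcome, as a careful person would: the job done as asked, in the order asked, and still so for the second after the job is handed in, with the robot touching nothing.
It also fails if it takes over 54 s, if anything falls off the work surface, if the arm or the gripper's body presses on something with over 40 N, if the wrist force passes 120 N, or if a joint passes its speed limit or range.

## Working session

There is one attempt and no reset: what is moved stays moved. The work goes in short steps, Python scripts to look and compute and a tool call to move; the robot and the scene stay as the last step left them, time stands still between calls to the robot, and variables do not carry over. Pictures are saved under pics/ and viewed, at most 10 in all, crops included, and the job is handed in when it is done.

Besides the shell and the picture viewer there is one more tool, called as name(argument=value, ...), one argument or row to a line, values as JSON. drive_tool: Moves the arm, as the interface text tells. Its arguments: {"type":"object","properties":{"rows":{"type":"array","items":{"type":"object","properties":{"jaw":{"type":"number"},"x":{"type":"number"},"y":{"type":"number"},"z":{"type":"number"},"ax":{"type":"number"},"ay":{"type":"number"},"az":{"type":"number"}}}},"force":{"type":"number"}},"required":["rows"]}

```bash
ls; mkdir -p pics; cat > h.py <<'E'
import numpy as np,cv2
from rig import bot
def cam(n):
    d=bot.get_image(n); d['R']=cv2.Rodrigues(np.array(d['rvec'],float))[0]; d['t']=np.array(d['tvec'],float).ravel(); return d
def ray(d,u,v,z):
    c=-d['R'].T@d['t']; r=d['R'].T@np.array([(u-d['cx'])/d['fx'],(v-d['cy'])/d['fy'],1]); return c+r*(z-c[2])/r[2]
def cloud(d):
    Z=d['range_z'];v,u=np.mgrid[:480,:640]
    P=np.stack([(u-d['cx'])/d['fx']*Z,(v-d['cy'])/d['fy']*Z,Z],-1); W=(P-d['t'])@d['R']; W[Z==0]=np.nan; return W
def proj(d,p):
    q=d['R']@np.array(p)+d['t']; return d['fx']*q[0]/q[2]+d['cx'],d['fy']*q[1]/q[2]+d['cy']
E
python3 - <<'E'
from h import *
for n in('scene','top'):
    d=cam(n); cv2.imwrite(f'pics/{n}0.png',d['pixels'][:,:,::-1]); print(n,-d['R'].T@d['t'],d['fx'])
print(bot.state())
E
```

```text
pics
scene [-0.14800617 -0.45986139  0.71383815] 498.8439709052714
top [ 0.41057218 -0.10038106  0.93982803] 435.233381725632
{'time_s': 0.1, 'joint_positions': array([ 1.39660422e+00,  2.55696772e-01,  1.07104612e-01, -3.87742640e-04,
       -1.42387549e+00, -2.84604556e-01]), 'joint_velocities': array([ 0.00152623, -0.00047311,  0.00302554, -0.00010043, -0.00155342,
       -0.0009939 ]), 'joint_efforts': array([-2.48672884e-03, -3.87600017e+01,  2.38473737e+01,  5.37794843e+00,
       -3.80087658e-03,  2.68340443e-07]), 'eef_pos': array([0.24335221, 0.49276911, 0.24447512]), 'ee_rot': array([ 9.73796537e-01, -2.27419368e-01, -1.45356406e-04,  8.44969957e-04]), 'ft_force': array([ 0.01010033, -0.80887165, -0.00087881]), 'torque': array([ 0.02165931, -0.02499818, -0.01314452]), 'grip_force': 0.0, 'grip_width': 0.08528007798393662}
```

View pics/scene0.png

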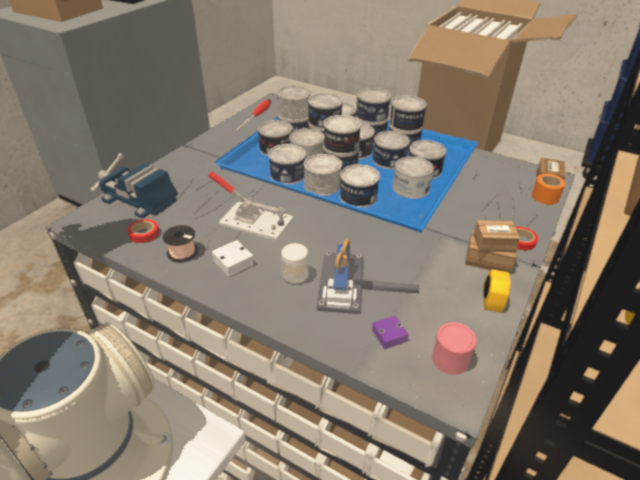

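View pics/top0.png

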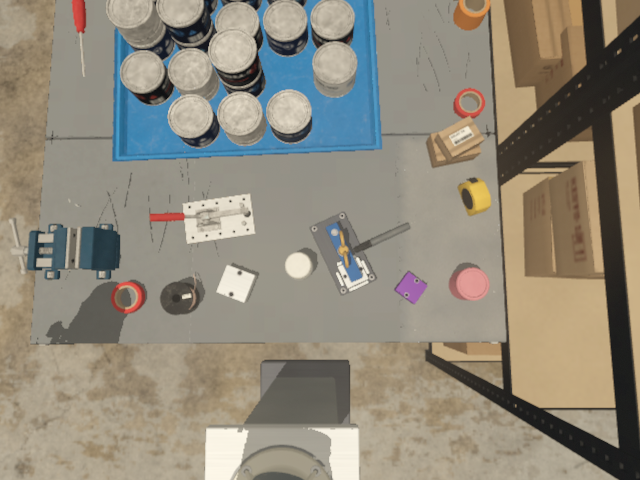

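The scene shows the jig at scene (342,280) and top (345,252), with the jar at top (299,265) and the marker at top (382,237). Block candidates in the top view are white and large at (237,284), purple at (411,288), and a small aluminium one in the jig at about (352,270). The one in the jig fits: it isn't purple, it's the smaller of the rest, and it lies under the strap. I'll confirm that in a crop and measure.

```bash
python3 - <<'E'
from h import *
out=[]
for n,(u0,v0,w,h) in dict(top=(285,200,130,110),scene=(290,220,130,110)).items():
    d=cam(n); W=cloud(d)
    im=d['pixels'][v0:v0+h,u0:u0+w,::-1]; out.append(cv2.resize(im,None,fx=3,fy=3,interpolation=cv2.INTER_CUBIC)if n=='scene' else cv2.resize(im,None,fx=3,fy=3,interpolation=cv2.INTER_CUBIC))
    hsv=cv2.cvtColor(d['pixels'],cv2.COLOR_RGB2HSV)
    box=np.zeros((480,640),bool); box[v0:v0+h,u0:u0+w]=1
    br=box&(hsv[...,0]>10)&(hsv[...,0]<28)&(hsv[...,1]>110)&(hsv[...,2]>70)
    bl=box&(hsv[...,0]>100)&(hsv[...,0]<125)&(hsv[...,1]>110)
    for nm,m in(('brass',br),('blue',bl)):
        P=W[m]; P=P[~np.isnan(P[:,0])]; v,u=np.nonzero(m)
        print(n,nm,m.sum(),'px',u.mean(),v.mean(),u.min(),u.max(),v.min(),v.max(),'med',np.median(P,0),'zpct',np.percentile(P[:,2],[2,25,50,75,98]))
        if n=='top':
            r=cv2.minAreaRect(np.column_stack([u,v]).astype(np.float32));print(r)
            if nm=='brass':
                for a in P[np.argsort(P[:,2])][::-4]:print(a.round(3),end=' ')
            print()
    # block region / jar / marker / base corners: base plane pts z~.012
    if n=='top':
        m=box&(abs(W[...,2]-.012)<.004); v,u=np.nonzero(m); P=W[m]
        r=cv2.minAreaRect(P[:,:2].astype(np.float32)); print('base',r)
        for nm,(u,v,z) in dict(jar=(299,265,.068),mk1=(358,248,.008),mk2=(409,226,.008),c1=(314,228,.012),c2=(343,214,.012),c3=(376,284,.012),c4=(345,294,.012)).items():
            print(nm,ray(d,u,v,z).round(3),W[v,u].round(3))
cv2.imwrite('pics/crop.png',np.hstack(out))
E
```

```text
top brass 134 px 343.3059701492537 248.8134328358209 339 347 231 266 med [ 0.51132076 -0.12940282  0.08912903] zpct [0.06897838 0.0732677  0.08912903 0.09517587 0.09774102]
((343.0, 248.5), (35.0, 8.0), 90.0)
[ 0.527 -0.129  0.098] [ 0.535 -0.125  0.098] [ 0.496 -0.135  0.097] [ 0.527 -0.125  0.097] [ 0.531 -0.127  0.097] [ 0.488 -0.137  0.096] [ 0.484 -0.137  0.096] [ 0.539 -0.123  0.095] [ 0.496 -0.133  0.095] [ 0.482 -0.135  0.095] [ 0.54  -0.127  0.094] [ 0.481 -0.135  0.093] [ 0.532 -0.125  0.093] [ 0.518 -0.129  0.092] [ 0.538 -0.125  0.092] [ 0.502 -0.133  0.091] [ 0.518 -0.131  0.089] [ 0.505 -0.133  0.089] [ 0.546 -0.124  0.088] [ 0.517 -0.127  0.085] [ 0.518 -0.132  0.079] [ 0.514 -0.13   0.076] [ 0.508 -0.136  0.075] [ 0.506 -0.126  0.074] [ 0.51  -0.138  0.074] [ 0.51  -0.128  0.073] [ 0.504 -0.126  0.073] [ 0.504 -0.136  0.073] [ 0.512 -0.128  0.072] [ 0.514 -0.136  0.072] [ 0.513 -0.122  0.072] [ 0.517 -0.134  0.071] [ 0.513 -0.126  0.071] [ 0.503 -0.136  0.063] 
top blue 328 px 345.1737804878049 255.4390243902439 327 361 223 280 med [ 0.48581893 -0.1441089   0.05482483
[... 276 characters left out ...]
jar [ 0.481 -0.041  0.068] [ 0.481 -0.041  0.069]
mk1 [ 0.522 -0.164  0.008] [ 0.521 -0.164  0.017]
mk2 [ 0.569 -0.275  0.008] [ 0.568 -0.274  0.016]
c1 [ 0.566 -0.07   0.012] [ 0.564 -0.07   0.019]
c2 [ 0.596 -0.133  0.012] [ 0.595 -0.133  0.014]
c3 [ 0.444 -0.201  0.012] [ 0.445 -0.202  0.001]
c4 [ 0.424 -0.135  0.012] [ 0.424 -0.135  0.007]
scene brass 113 px 342.3185840707965 252.57522123893804 336 348 239 265 med [ 0.51327746 -0.13435834  0.08789227] zpct [0.07085675 0.08095904 0.08789227 0.09304151 0.09703893]
scene blue 207 px 407.1352657004831 223.6280193236715 339 419 220 247 med [ 0.74485012 -0.17776941  0.01157128] zpct [-0.00016538  0.00310961  0.01157128  0.02012952  0.02381958]
```

View pics/crop.png

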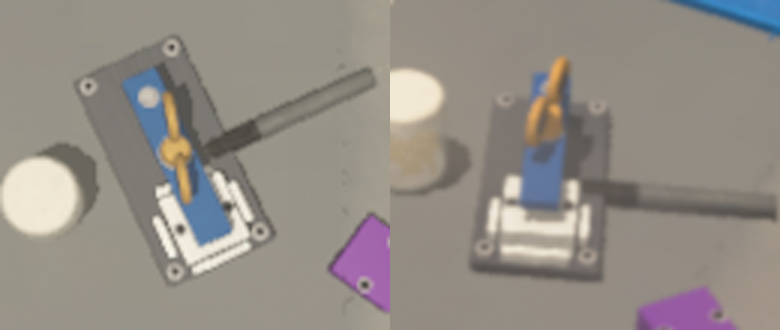

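The crop confirms it: the small aluminium block with two holes lies in the jig under the blue strap. The screw axis is at about (0.510, -0.131). The wing bearing is 12° and jig +x is 24°, so the screw is at about 0.2 rad, and the wing top at 0.097 agrees. Next I shut the jaw and square the tool to the world axes.

drive_tool(
  rows=[
    {"jaw": 1, "az": -0.41},
    {"jaw": 1, "az": -0.41},
    {"jaw": 1, "az": -0.41},
    {"jaw": 1, "az": -0.41},
    {"jaw": 1, "az": -0.41},
    {"jaw": 1, "az": -0.41},
    {"jaw": 1, "az": -0.41},
    {"jaw": 1, "az": -0.41},
  ],
  force=20,
)

```text
$.rows[0]: bad value
```

drive_tool(
  rows=[
    {"jaw": 1, "x": 0, "y": 0, "z": 0, "ax": 0, "ay": 0, "az": -0.41},
    {"jaw": 1, "x": 0, "y": 0, "z": 0, "ax": 0, "ay": 0, "az": -0.41},
    {"jaw": 1, "x": 0, "y": 0, "z": 0, "ax": 0, "ay": 0, "az": -0.41},
    {"jaw": 1, "x": 0, "y": 0, "z": 0, "ax": 0, "ay": 0, "az": -0.41},
    {"jaw": 1, "x": 0, "y": 0, "z": 0, "ax": 0, "ay": 0, "az": -0.41},
    {"jaw": 1, "x": 0, "y": 0, "z": 0, "ax": 0, "ay": 0, "az": -0.41},
    {"jaw": 1, "x": 0, "y": 0, "z": 0, "ax": 0, "ay": 0, "az": -0.41},
    {"jaw": 1, "x": 0, "y": 0, "z": 0, "ax": 0, "ay": 0, "az": -0.41},
  ],
  force=20,
)

```text
time_s: 1.0
eef_pos: [0.2435, 0.493, 0.245]
ee_rot: [1.0, 0.001, -0.0, 0.0]
ft_force: [0.4, -0.7, -0.4]
grip_width: 0.0003
grip_force: 0.0
```

drive_tool(
  rows=[
    {"jaw": 1, "x": 0.3, "y": 0.61, "z": 0, "ax": 0, "ay": 0, "az": 0},
    {"jaw": 1, "x": 0.3, "y": 0.61, "z": 0, "ax": 0, "ay": 0, "az": 0},
    {"jaw": 1, "x": 0.3, "y": 0.61, "z": 0, "ax": 0, "ay": 0, "az": 0},
    {"jaw": 1, "x": 0.3, "y": 0.61, "z": 0, "ax": 0, "ay": 0, "az": 0},
    {"jaw": 1, "x": 0.3, "y": 0.61, "z": 0, "ax": 0, "ay": 0, "az": 0},
    {"jaw": 1, "x": 0.3, "y": 0.61, "z": 0, "ax": 0, "ay": 0, "az": 0},
    {"jaw": 1, "x": 0.3, "y": 0.61, "z": 0, "ax": 0, "ay": 0, "az": 0},
    {"jaw": 1, "x": 0.3, "y": 0.61, "z": 0, "ax": 0, "ay": 0, "az": 0},
  ],
)

```text
time_s: 1.8
eef_pos: [0.3396, 0.2967, 0.2452]
ee_rot: [1.0, -0.0, -0.0, 0.0]
ft_force: [0.2, 0.2, 0.9]
grip_width: 0.0001
grip_force: 0.0
```

drive_tool(
  rows=[
    {"jaw": 1, "x": 0.3, "y": 0.61, "z": 0, "ax": 0, "ay": 0, "az": 0},
    {"jaw": 1, "x": 0.3, "y": 0.61, "z": 0, "ax": 0, "ay": 0, "az": 0},
    {"jaw": 1, "x": 0.3, "y": 0.61, "z": 0, "ax": 0, "ay": 0, "az": 0},
    {"jaw": 1, "x": 0.3, "y": 0.61, "z": 0, "ax": 0, "ay": 0, "az": 0},
    {"jaw": 1, "x": 0.3, "y": 0.61, "z": 0, "ax": 0, "ay": 0, "az": 0},
    {"jaw": 1, "x": 0.3, "y": 0.61, "z": 0, "ax": 0, "ay": 0, "az": 0},
    {"jaw": 1, "x": 0.3, "y": 0.61, "z": 0, "ax": 0, "ay": 0, "az": 0},
    {"jaw": 1, "x": 0.3, "y": 0.61, "z": 0, "ax": 0, "ay": 0, "az": 0},
  ],
)

```text
time_s: 2.6
eef_pos: [0.4354, 0.1015, 0.2452]
ee_rot: [1.0, -0.0, -0.0, -0.0]
ft_force: [0.7, -0.2, 0.7]
grip_width: -0.0
grip_force: 0.0
```

drive_tool(
  rows=[
    {"jaw": 1, "x": 0.3, "y": 0.7, "z": 0.2, "ax": 0, "ay": 0, "az": 0},
    {"jaw": 1, "x": 0.3, "y": 0.7, "z": 0.2, "ax": 0, "ay": 0, "az": 0},
    {"jaw": 1, "x": 0.3, "y": 0.7, "z": 0.2, "ax": 0, "ay": 0, "az": 0},
    {"jaw": 1, "x": 0.3, "y": 0.7, "z": 0.2, "ax": 0, "ay": 0, "az": 0},
    {"jaw": 1, "x": 0.3, "y": 0.7, "z": 0.2, "ax": 0, "ay": 0, "az": 0},
    {"jaw": 1, "x": 0.3, "y": 0.7, "z": 0.2, "ax": 0, "ay": 0, "az": 0},
    {"jaw": 1, "x": 0.3, "y": 0.7, "z": 0.2, "ax": 0, "ay": 0, "az": 0},
    {"jaw": 1, "x": 0, "y": 0, "z": 0, "ax": 0, "ay": 0, "az": 0},
  ],
)

```text
time_s: 3.4
eef_pos: [0.519, -0.096, 0.1873]
ee_rot: [1.0, -0.002, -0.002, 0.0]
ft_force: [0.4, 0.3, -0.1]
grip_width: 0.0001
grip_force: 0.0
```

```bash
python3 - <<'E'
from h import *
d=cam('scene'); W=cloud(d); s=bot.state(); print(s['eef_pos'],s['ft_force'])
p=s['eef_pos']; m=(np.linalg.norm(W[...,:2]-p[:2],axis=-1)<.04)&(W[...,2]>.11)
P=W[m]; print(m.sum(),np.percentile(P[:,2],[0,1,5,20]))
lo=P[(P[:,2]<p[2]+.02)]; print('low pts range rel',lo.min(0)-p,lo.max(0)-p)
u,v=proj(d,p);u,v=int(u),int(v);print(u,v)
cv2.imwrite('pics/s1.png',cv2.resize(d['pixels'][v-80:v+80,u-100:u+100,::-1],None,fx=3.5,fy=3.5))
E
```

```text
[ 0.51879797 -0.09482355  0.18804628] [-0.0484119  -0.0383183  -0.26754299]
2758 [0.17248054 0.18155014 0.19647659 0.23170623]
low pts range rel [-0.01488334 -0.01673683 -0.01556574] [0.00653851 0.01296453 0.01970532]
329 199
```

View pics/s1.png

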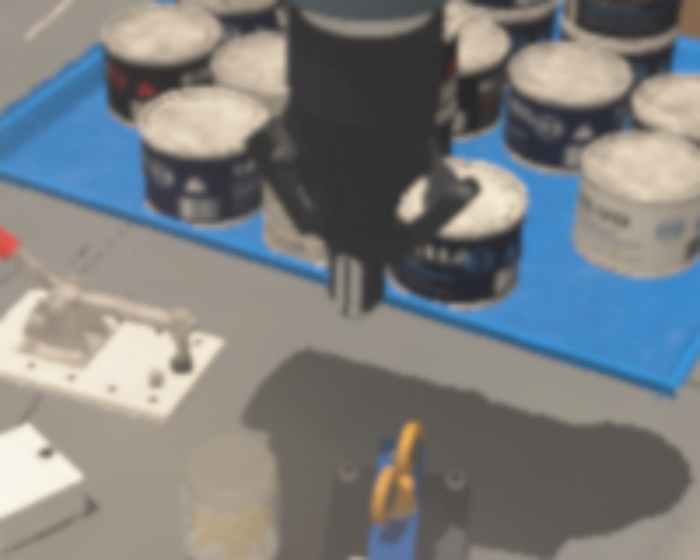

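The tip is about 15 mm below the TCP when shut, as stated, and the finger is about 22 x 28 mm. I'll lower beside the wing's counter-clockwise face and plan the orbit.

drive_tool(
  rows=[
    {"jaw": 1, "x": 0.04, "y": 0, "z": 0.3, "ax": 0, "ay": 0, "az": 0},
    {"jaw": 1, "x": 0.04, "y": 0, "z": 0.3, "ax": 0, "ay": 0, "az": 0},
    {"jaw": 1, "x": 0.04, "y": 0, "z": 0.3, "ax": 0, "ay": 0, "az": 0},
    {"jaw": 1, "x": 0.04, "y": 0, "z": 0.3, "ax": 0, "ay": 0, "az": 0},
    {"jaw": 1, "x": 0.04, "y": 0, "z": 0.3, "ax": 0, "ay": 0, "az": 0},
    {"jaw": 1, "x": 0.04, "y": 0, "z": 0.3, "ax": 0, "ay": 0, "az": 0},
    {"jaw": 1, "x": 0.04, "y": 0, "z": 0.3, "ax": 0, "ay": 0, "az": 0},
    {"jaw": 1, "x": 0, "y": 0, "z": 0.25, "ax": 0, "ay": 0, "az": 0},
  ],
)

```text
time_s: 4.25
eef_pos: [0.5302, -0.0935, 0.094]
ee_rot: [1.0, -0.0, -0.0, 0.0]
ft_force: [-0.3, -1.1, -0.4]
grip_width: 0.0
grip_force: 0.0
```

```bash
cat > plan.py <<'E'
import numpy as np
ax=np.array([.510,-.131])
def pos(scr,s=.022):
    th=np.radians(24.3)-scr; e=np.array([np.cos(th),np.sin(th)]); n=np.array([-e[1],e[0]])
    h=.011*abs(n[0])+.014*abs(n[1])+.003
    return np.r_[ax+s*e+h*n, .093-.00127*scr]
def rows(p,scrs):
    for k in scrs:
        q=pos(k); d=(q-p)/.04*[1,-1,-1]; print(round(k,2),d.round(2)); p=p+d.round(2)*.04*[1,-1,-1]
    print('end',p.round(4))
E
python3 - <<'E'
from plan import *; from rig import bot
s=bot.state();print(s['eef_pos'],s['ft_force'])
rows(s['eef_pos'],np.r_[0,.1:3.9:.19])
E
```

```text
[ 0.53023248 -0.09350714  0.09402949] [-0.26883062 -1.05478224 -0.4275997 ]
0.0 [-0.21  0.25  0.03]
0.1 [ 0.07  0.04 -0.  ]
0.29 [0.12 0.12 0.  ]
0.48 [0.09 0.12 0.01]
0.67 [0.07 0.07 0.01]
0.86 [0.07 0.11 0.  ]
1.05 [0.03 0.13 0.01]
1.24 [0.01 0.14 0.01]
1.43 [-0.04  0.16  0.  ]
1.62 [-0.09  0.14  0.01]
1.81 [-0.12  0.12  0.  ]
2.0 [-0.16  0.09  0.01]
2.19 [-0.05  0.07  0.01]
2.38 [-0.07  0.06  0.  ]
2.57 [-0.11  0.05  0.01]
2.76 [-0.12  0.02  0.  ]
2.95 [-0.14 -0.01  0.01]
3.14 [-0.15 -0.05  0.01]
3.33 [-0.13 -0.1   0.  ]
3.52 [-0.11 -0.13  0.01]
3.71 [-0.08 -0.09  0.  ]
end [ 0.4854 -0.1459  0.0884]
```

drive_tool(
  rows=[
    {"jaw": 1, "x": -0.1, "y": 0.12, "z": 0.03, "ax": 0, "ay": 0, "az": 0},
    {"jaw": 1, "x": -0.11, "y": 0.13, "z": 0, "ax": 0, "ay": 0, "az": 0},
    {"jaw": 1, "x": 0.07, "y": 0.04, "z": 0, "ax": 0, "ay": 0, "az": 0},
    {"jaw": 1, "x": 0.12, "y": 0.12, "z": 0, "ax": 0, "ay": 0, "az": 0},
    {"jaw": 1, "x": 0.09, "y": 0.12, "z": 0.01, "ax": 0, "ay": 0, "az": 0},
    {"jaw": 1, "x": 0.07, "y": 0.07, "z": 0.01, "ax": 0, "ay": 0, "az": 0},
    {"jaw": 1, "x": 0.07, "y": 0.11, "z": 0, "ax": 0, "ay": 0, "az": 0},
    {"jaw": 1, "x": 0.03, "y": 0.13, "z": 0.01, "ax": 0, "ay": 0, "az": 0},
  ],
)

```text
time_s: 5.05
eef_pos: [0.5405, -0.1272, 0.0928]
ee_rot: [1.0, -0.0, 0.0, -0.0]
ft_force: [-0.6, 2.1, -0.8]
grip_width: 0.0002
grip_force: 1.1
```

```bash
python3 - <<'E'
from h import *
o=[]
for n in('top','scene'):
    d=cam(n);u,v=map(int,proj(d,(.51,-.131,.08)));o.append(cv2.resize(d['pixels'][v-50:v+50,u-60:u+60,::-1],None,fx=3.2,fy=3.2,interpolation=cv2.INTER_CUBIC))
s=bot.state();print(s['eef_pos'],s['ft_force'],s['torque'])
cv2.imwrite('pics/s2.png',np.hstack(o))
E
```

```text
[ 0.54034893 -0.12780482  0.09286102] [0.78780849 1.03753424 0.33064421] [ 0.46239522 -0.26166687  0.0261769 ]
```

View pics/s2.png

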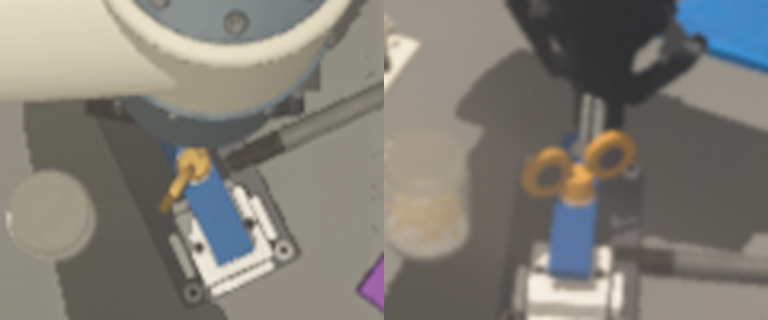

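The finger is turning the wing: the opposite wing now points at bearing 146°, so the screw is at about 1.0 rad as planned. I'll continue the orbit.

drive_tool(
  rows=[
    {"jaw": 1, "x": 0.01, "y": 0.14, "z": 0.01, "ax": 0, "ay": 0, "az": 0},
    {"jaw": 1, "x": -0.04, "y": 0.16, "z": 0, "ax": 0, "ay": 0, "az": 0},
    {"jaw": 1, "x": -0.09, "y": 0.14, "z": 0.01, "ax": 0, "ay": 0, "az": 0},
    {"jaw": 1, "x": -0.12, "y": 0.12, "z": 0, "ax": 0, "ay": 0, "az": 0},
    {"jaw": 1, "x": -0.16, "y": 0.09, "z": 0.01, "ax": 0, "ay": 0, "az": 0},
    {"jaw": 1, "x": -0.05, "y": 0.07, "z": 0.01, "ax": 0, "ay": 0, "az": 0},
    {"jaw": 1, "x": -0.07, "y": 0.06, "z": 0, "ax": 0, "ay": 0, "az": 0},
    {"jaw": 1, "x": -0.11, "y": 0.05, "z": 0.01, "ax": 0, "ay": 0, "az": 0},
  ],
)

```text
time_s: 5.95
eef_pos: [0.5146, -0.1607, 0.0911]
ee_rot: [1.0, -0.0, 0.0, 0.0]
ft_force: [3.4, -0.1, 0.3]
grip_width: 0.0001
grip_force: 0.9
```

```bash
python3 - <<'E'
from plan import *; from h import *
s=bot.state();print(s['eef_pos'],s['ft_force'],pos(2.57))
rows(s['eef_pos'],np.arange(2.7,6.5,.19))
o=[]
for n in('top','scene'):
    d=cam(n);u,v=map(int,proj(d,(.51,-.131,.08)));o.append(cv2.resize(d['pixels'][v-50:v+50,u-60:u+60,::-1],None,fx=3.2,fy=3.2,interpolation=cv2.INTER_CUBIC))
cv2.imwrite('pics/s3.png',np.hstack(o))
E
```

```text
[ 0.51464054 -0.16070353  0.09111867] [ 3.41597086 -0.05537783  0.27207677] [ 0.51468708 -0.16025522  0.0897361 ]
2.7 [-0.08  0.01  0.04]
2.89 [-0.14 -0.    0.  ]
3.08 [-0.14 -0.04  0.01]
3.27 [-0.14 -0.08  0.01]
3.46 [-0.12 -0.13  0.  ]
3.65 [-0.08 -0.1   0.01]
3.84 [-0.08 -0.08  0.  ]
4.03 [-0.06 -0.11  0.01]
4.22 [-0.03 -0.13  0.01]
4.41 [ 0.01 -0.15  0.  ]
4.6 [ 0.04 -0.15  0.01]
4.79 [ 0.09 -0.15  0.01]
4.98 [ 0.13 -0.11  0.  ]
5.17 [ 0.14 -0.08  0.01]
5.36 [ 0.06 -0.07  0.  ]
5.55 [ 0.08 -0.06  0.01]
5.74 [ 0.1  -0.05  0.01]
5.93 [ 0.13 -0.02  0.  ]
6.12 [0.14 0.02 0.01]
6.31 [0.15 0.06 0.  ]
end [ 0.5226 -0.1039  0.0851]
```

View pics/s3.png

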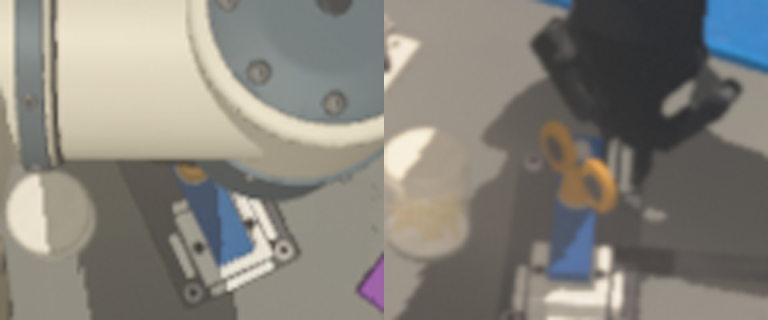

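The pushed wing (right image, about (598,188)) now points toward the robot and right, as expected at about 2.5 rad, and forces stay low. Continuing.

drive_tool(
  rows=[
    {"jaw": 1, "x": -0.08, "y": 0.01, "z": 0.04, "ax": 0, "ay": 0, "az": 0},
    {"jaw": 1, "x": -0.14, "y": 0, "z": 0, "ax": 0, "ay": 0, "az": 0},
    {"jaw": 1, "x": -0.14, "y": -0.04, "z": 0.01, "ax": 0, "ay": 0, "az": 0},
    {"jaw": 1, "x": -0.14, "y": -0.08, "z": 0.01, "ax": 0, "ay": 0, "az": 0},
    {"jaw": 1, "x": -0.12, "y": -0.13, "z": 0, "ax": 0, "ay": 0, "az": 0},
    {"jaw": 1, "x": -0.08, "y": -0.1, "z": 0.01, "ax": 0, "ay": 0, "az": 0},
    {"jaw": 1, "x": -0.08, "y": -0.08, "z": 0, "ax": 0, "ay": 0, "az": 0},
    {"jaw": 1, "x": -0.06, "y": -0.11, "z": 0.01, "ax": 0, "ay": 0, "az": 0},
  ],
)

```text
time_s: 6.85
eef_pos: [0.4805, -0.1389, 0.0876]
ee_rot: [1.0, -0.0, -0.0, 0.0]
ft_force: [0.3, -1.3, 1.0]
grip_width: 0.0001
grip_force: 1.0
```

```bash
python3 - <<'E'
from plan import *; from h import *
s=bot.state();print(s['eef_pos'],s['ft_force'],pos(4.03))
rows(s['eef_pos'],np.r_[4.2:5.7:.19,5.65:6.4:.08])
o=[]
for n in('top','scene'):
    d=cam(n);u,v=map(int,proj(d,(.51,-.131,.08)));o.append(cv2.resize(d['pixels'][v-50:v+50,u-60:u+60,::-1],None,fx=3.2,fy=3.2,interpolation=cv2.INTER_CUBIC))
cv2.imwrite('pics/s4.png',np.hstack(o))
E
```

```text
[ 0.48048039 -0.13886299  0.08763253] [ 0.26924472 -1.25031453  1.00204171] [ 0.48117449 -0.13942806  0.0878819 ]
4.2 [-0.01 -0.1  -0.  ]
4.39 [-0.   -0.15  0.01]
4.58 [ 0.04 -0.15  0.  ]
4.77 [ 0.08 -0.15  0.01]
4.96 [ 0.13 -0.12  0.  ]
5.15 [ 0.15 -0.08  0.01]
5.34 [ 0.05 -0.07  0.01]
5.53 [ 0.08 -0.06  0.  ]
5.65 [ 0.06 -0.03  0.01]
5.73 [ 0.05 -0.02 -0.  ]
5.81 [ 0.05 -0.01  0.  ]
5.89 [ 0.06 -0.01  0.  ]
5.97 [ 0.06 -0.    0.01]
6.05 [ 0.06  0.01 -0.  ]
6.13 [0.06 0.01 0.  ]
6.21 [0.06 0.02 0.  ]
6.29 [0.06 0.03 0.01]
6.37 [ 0.05  0.03 -0.  ]
end [ 0.5241 -0.1049  0.0848]
```

View pics/s4.png

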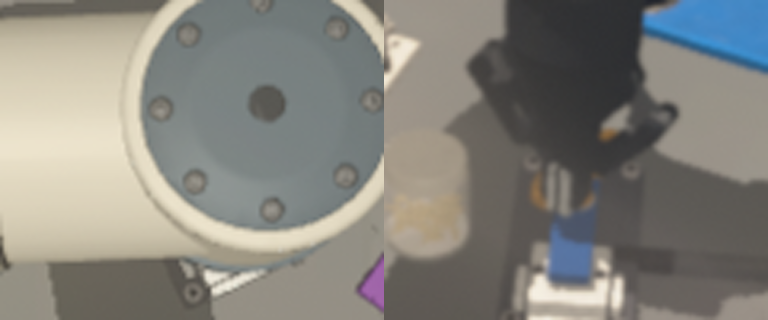

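The finger is in front of the hub with the pushed wing behind it to the left (about (545,190)), as expected at about 4 rad. Continuing to about 5.5.

drive_tool(
  rows=[
    {"jaw": 1, "x": -0.01, "y": -0.1, "z": 0, "ax": 0, "ay": 0, "az": 0},
    {"jaw": 1, "x": 0, "y": -0.15, "z": 0.01, "ax": 0, "ay": 0, "az": 0},
    {"jaw": 1, "x": 0.04, "y": -0.15, "z": 0, "ax": 0, "ay": 0, "az": 0},
    {"jaw": 1, "x": 0.08, "y": -0.15, "z": 0.01, "ax": 0, "ay": 0, "az": 0},
    {"jaw": 1, "x": 0.13, "y": -0.12, "z": 0, "ax": 0, "ay": 0, "az": 0},
    {"jaw": 1, "x": 0.15, "y": -0.08, "z": 0.01, "ax": 0, "ay": 0, "az": 0},
    {"jaw": 1, "x": 0.05, "y": -0.07, "z": 0.01, "ax": 0, "ay": 0, "az": 0},
    {"jaw": 1, "x": 0.08, "y": -0.06, "z": 0, "ax": 0, "ay": 0, "az": 0},
  ],
)

```text
time_s: 7.75
eef_pos: [0.5016, -0.1036, 0.0857]
ee_rot: [1.0, -0.001, -0.001, -0.0]
ft_force: [-2.5, -0.1, -0.1]
grip_width: -0.0002
grip_force: 1.2
```

drive_tool(
  rows=[
    {"jaw": 1, "x": 0.06, "y": -0.03, "z": 0.01, "ax": 0, "ay": 0, "az": 0},
    {"jaw": 1, "x": 0.05, "y": -0.02, "z": 0, "ax": 0, "ay": 0, "az": 0},
    {"jaw": 1, "x": 0.05, "y": -0.01, "z": 0, "ax": 0, "ay": 0, "az": 0},
    {"jaw": 1, "x": 0, "y": 0, "z": 0, "ax": 0, "ay": 0, "az": 0},
    {"jaw": 1, "x": 0, "y": 0, "z": 0, "ax": 0, "ay": 0, "az": 0},
    {"jaw": 1, "x": 0, "y": 0, "z": 0, "ax": 0, "ay": 0, "az": 0},
    {"jaw": 1, "x": 0, "y": 0, "z": 0, "ax": 0, "ay": 0, "az": 0},
    {"jaw": 1, "x": 0, "y": 0, "z": 0, "ax": 0, "ay": 0, "az": 0},
  ],
)

```text
time_s: 8.55
eef_pos: [0.5083, -0.1014, 0.0857]
ee_rot: [1.0, -0.0, 0.0, -0.0]
ft_force: [-1.9, 0.8, -2.1]
grip_width: -0.0002
grip_force: 0.7
```

```bash
python3 - <<'E'
from plan import *; from h import *
s=bot.state();print(s['eef_pos'],s['ft_force'],s['torque'],pos(5.81))
rows(s['eef_pos'],np.r_[5.85:6.5:.06])
E
```

```text
[ 0.508329   -0.1013927   0.08570971] [-1.89054753  0.82555751 -2.11239038] [0.24360595 0.45914806 0.01491137] [ 0.50783086 -0.10112338  0.0856213 ]
5.85 [ 0.01 -0.01  0.  ]
5.91 [ 0.05 -0.    0.01]
5.97 [ 0.04 -0.   -0.  ]
6.03 [ 0.04  0.   -0.  ]
6.09 [0.05 0.01 0.  ]
6.15 [0.04 0.01 0.  ]
6.21 [0.05 0.02 0.  ]
6.27 [0.04 0.02 0.01]
6.33 [ 0.05  0.02 -0.  ]
6.39 [0.04 0.03 0.  ]
6.45 [0.04 0.03 0.  ]
end [ 0.5263 -0.1066  0.0849]
```

drive_tool(
  rows=[
    {"jaw": 1, "x": 0.06, "y": -0.01, "z": 0.01, "ax": 0, "ay": 0, "az": 0},
    {"jaw": 1, "x": 0.04, "y": 0, "z": 0, "ax": 0, "ay": 0, "az": 0},
    {"jaw": 1, "x": 0.04, "y": 0, "z": 0, "ax": 0, "ay": 0, "az": 0},
    {"jaw": 1, "x": 0.05, "y": 0.01, "z": 0, "ax": 0, "ay": 0, "az": 0},
    {"jaw": 1, "x": 0.04, "y": 0.01, "z": 0, "ax": 0, "ay": 0, "az": 0},
    {"jaw": 1, "x": 0, "y": 0, "z": 0, "ax": 0, "ay": 0, "az": 0},
    {"jaw": 1, "x": 0, "y": 0, "z": 0, "ax": 0, "ay": 0, "az": 0},
    {"jaw": 1, "x": 0, "y": 0, "z": 0, "ax": 0, "ay": 0, "az": 0},
  ],
)

```text
time_s: 9.35
eef_pos: [0.5174, -0.1018, 0.0852]
ee_rot: [1.0, -0.0, -0.0, -0.0]
ft_force: [-2.9, 0.9, -1.3]
grip_width: -0.0001
grip_force: 1.2
```

drive_tool(
  rows=[
    {"jaw": 1, "x": 0.05, "y": 0.02, "z": 0, "ax": 0, "ay": 0, "az": 0},
    {"jaw": 1, "x": 0.04, "y": 0.02, "z": 0, "ax": 0, "ay": 0, "az": 0},
    {"jaw": 1, "x": 0.03, "y": 0.01, "z": 0, "ax": 0, "ay": 0, "az": 0},
    {"jaw": 1, "x": 0, "y": 0, "z": 0, "ax": 0, "ay": 0, "az": 0},
    {"jaw": 1, "x": 0, "y": 0, "z": 0, "ax": 0, "ay": 0, "az": 0},
    {"jaw": 1, "x": 0, "y": 0, "z": 0, "ax": 0, "ay": 0, "az": 0},
    {"jaw": 1, "x": 0, "y": 0, "z": 0, "ax": 0, "ay": 0, "az": 0},
    {"jaw": 1, "x": 0, "y": 0, "z": 0, "ax": 0, "ay": 0, "az": 0},
  ],
)

```text
time_s: 10.15
eef_pos: [0.5217, -0.1037, 0.0851]
ee_rot: [1.0, -0.001, -0.001, -0.0]
ft_force: [-6.3, 2.3, 0.3]
grip_width: -0.0001
grip_force: 2.4
```

The force rose 2.9 → 6.7 N over 5 mm. That matches the 0.6 N m/rad head spring, so the screw is on its stop. Backing off along the wing normal, then up.

drive_tool(
  rows=[
    {"jaw": 1, "x": -0.06, "y": -0.06, "z": 0, "ax": 0, "ay": 0, "az": 0},
    {"jaw": 1, "x": -0.06, "y": -0.06, "z": 0, "ax": 0, "ay": 0, "az": 0},
    {"jaw": 1, "x": -0.06, "y": -0.06, "z": 0, "ax": 0, "ay": 0, "az": 0},
    {"jaw": 1, "x": -0.06, "y": -0.08, "z": 0, "ax": 0, "ay": 0, "az": 0},
    {"jaw": 1, "x": -0.08, "y": -0.1, "z": 0, "ax": 0, "ay": 0, "az": 0},
    {"jaw": 1, "x": -0.1, "y": -0.12, "z": 0, "ax": 0, "ay": 0, "az": 0},
    {"jaw": 1, "x": -0.1, "y": -0.12, "z": 0, "ax": 0, "ay": 0, "az": 0},
    {"jaw": 1, "x": 0, "y": 0, "z": 0, "ax": 0, "ay": 0, "az": 0},
  ],
)

```text
time_s: 10.95
eef_pos: [0.501, -0.0793, 0.0854]
ee_rot: [1.0, -0.0, 0.0, -0.0]
ft_force: [0.4, -0.7, -1.3]
grip_width: 0.0001
grip_force: 0.0
```

drive_tool(
  rows=[
    {"jaw": 1, "x": 0, "y": 0, "z": -0.2, "ax": 0, "ay": 0, "az": 0},
    {"jaw": 1, "x": 0, "y": 0, "z": -0.4, "ax": 0, "ay": 0, "az": 0},
    {"jaw": 1, "x": 0, "y": 0, "z": -0.5, "ax": 0, "ay": 0, "az": 0},
    {"jaw": 1, "x": 0, "y": 0, "z": -0.5, "ax": 0, "ay": 0, "az": 0},
    {"jaw": 1, "x": 0, "y": 0, "z": -0.5, "ax": 0, "ay": 0, "az": 0},
    {"jaw": 1, "x": 0, "y": 0, "z": -0.5, "ax": 0, "ay": 0, "az": 0},
    {"jaw": 1, "x": 0, "y": 0, "z": -0.5, "ax": 0, "ay": 0, "az": 0},
    {"jaw": 1, "x": 0, "y": 0, "z": -0.4, "ax": 0, "ay": 0, "az": 0},
  ],
)

```text
time_s: 11.75
eef_pos: [0.5019, -0.0802, 0.2273]
ee_rot: [1.0, -0.0, 0.001, 0.0]
ft_force: [1.0, 0.3, -0.5]
grip_width: 0.0
grip_force: 0.0
```

drive_tool(
  rows=[
    {"jaw": 1, "x": -0.3, "y": -0.6, "z": 0, "ax": 0, "ay": 0, "az": 0},
    {"jaw": 1, "x": -0.3, "y": -0.6, "z": 0, "ax": 0, "ay": 0, "az": 0},
    {"jaw": 1, "x": -0.3, "y": -0.6, "z": 0, "ax": 0, "ay": 0, "az": 0},
    {"jaw": 1, "x": -0.3, "y": -0.6, "z": 0, "ax": 0, "ay": 0, "az": 0},
    {"jaw": 1, "x": -0.3, "y": -0.6, "z": 0, "ax": 0, "ay": 0, "az": 0},
    {"jaw": 1, "x": -0.3, "y": -0.6, "z": 0, "ax": 0, "ay": 0, "az": 0},
    {"jaw": 1, "x": -0.3, "y": -0.6, "z": 0, "ax": 0, "ay": 0, "az": 0},
    {"jaw": 1, "x": -0.3, "y": -0.6, "z": 0, "ax": 0, "ay": 0, "az": 0},
  ],
)

```text
time_s: 12.55
eef_pos: [0.4053, 0.113, 0.2261]
ee_rot: [1.0, -0.001, 0.001, -0.0]
ft_force: [0.6, 0.2, -0.5]
grip_width: 0.0001
grip_force: 0.0
```

```bash
python3 - <<'E'
from h import *
o=[]
for n in('top','scene'):
    d=cam(n);W=cloud(d);u,v=map(int,proj(d,(.51,-.131,.07)));o.append(cv2.resize(d['pixels'][v-50:v+50,u-60:u+60,::-1],None,fx=3.2,fy=3.2,interpolation=cv2.INTER_CUBIC))
    hsv=cv2.cvtColor(d['pixels'],cv2.COLOR_RGB2HSV); near=np.linalg.norm(W[...,:2]-[.51,-.131],axis=-1)<.06
    br=near&(hsv[...,0]>10)&(hsv[...,0]<28)&(hsv[...,1]>110)&(W[...,2]>.055)
    bl=near&(hsv[...,0]>100)&(hsv[...,0]<125)&(hsv[...,1]>110)
    P=W[br];T=P[P[:,2]>.077]; c=T[:,:2].mean(0);_,_,V=np.linalg.svd(T[:,:2]-c)
    ang=np.degrees(np.arctan2(V[0,1],V[0,0]))%180
    print(n,br.sum(),'centre',P.mean(0),'wing bearing',ang,'screw',np.radians(24.3+360-ang)%6.2832,'top z',np.percentile(P[:,2],98),'strap z',np.median(W[bl][:,2]))
print(bot.state()['eef_pos'],bot.state()['time_s'])
cv2.imwrite('pics/s5.png',np.hstack(o))
E
```

```text
top 136 centre [ 0.51056953 -0.12997508  0.07853276] wing bearing 40.77722154253965 screw 5.995603539681731 top z 0.09143576638679635 strap z 0.047598574361511395
scene 123 centre [ 0.50443152 -0.13335507  0.07777488] wing bearing 41.04491635368336 screw 5.990931383836768 top z 0.0898915393487462 strap z 0.04788455609218606
[0.40498812 0.11396635 0.22611869] 12.65
```

View pics/s5.png

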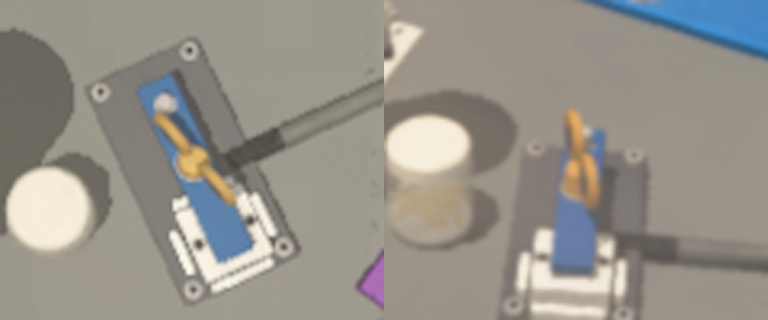

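The screw measures 5.99 rad and the strap top is at 48 mm, so the clamp is tight. Block, jar and marker look undisturbed, and the hand is clear.

```bash
python3 -c "
from rig import bot
print(bot.sign_off())"
```

```text
the job is handed in; nothing more can be done
None
```

The clamp is tight: the wing screw is at its stop (about 5.99 rad, turned in one continuous fingertip push rather than separate strokes), the strap is down on the block, nothing else looks moved, the hand is clear and the job is handed in.

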